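# Load and clamp a bracket in a drill jig

## Task

Get the aluminium bracket ready for drilling: lay it in the drill jig, slide its tongue under the blue bridge until it is home against the end stop, and let go of it. Then turn the knurled brass thumbscrew clockwise until its foot seats on the tongue and holds it finger-tight, stopping when the resistance has clearly risen and not overtightening. Leave the other things on the bench where they are.

Things in the scene. Friction and masses are not known exactly. Their poses are not given: they have to be found in the camera images.
- bracket_boss (a point): Loose aluminium bracket (0.27 kg) lying left or right of the jig: a boss 40 long (x) x 36 wide (y) x 38 mm high, from whose foot a tongue 83 long x 30 wide x 14 mm thick runs to +x, undersides flush. This point: centre of the boss, 19 mm above the underside; x points to the tongue's tip, 103 mm away. Take it by the boss, across its width. A beech block of similar size is not needed.
- bracket: The same bracket: origin on its underside, straight below the centre of the boss; same axes. With the bracket home in the jig this lies at x = -57, y = 0, z = 14 mm in the jig's frame, its x along the jig's x.
- jig: Drill jig bolted to the bench. Origin at bench height straight below the screw's axis; +x: the way the bracket slides in; y across. Base plate x -178 to +70, 110 wide, top 14 mm above the bench. Blue bridge x -16 to +46, 92 wide, underside 36, top 50 mm above the bench. Under it a channel 34 mm wide between rails 12 mm high (x -14 to +48).
- jig_mouth (a point): Middle of the channel's mouth, on the base plate's top (jig x = -50 mm); axes as the jig's. The mouth is 60 mm wide here and narrows to the channel's 34 mm at jig x = -14. Set the bracket on the plate with the tongue's tip about here (boss centre near jig x = -155 mm), then slide it in; the boss stays outside the bridge.
- jig_stop (a point): Middle of the end stop's face, on the base plate's top (jig x = +46 mm); axes as the jig's. Home: the tongue's tip touches this face.
- thumbscrew: Knurled brass thumbscrew, upright in the bridge: head 30 mm across, 24 mm high, a red index line on top. Origin: centre of the head, on the axis (through the jig's origin), 71 to 74 mm above the bench at the start; head's underside then 9 to 12 mm above the bridge, 6 to 9 mm when tight. Tightens clockwise seen from above, sinking 5 mm a turn (0.8 mm a rad); stays where left.
- screw_hole (a point): Top of the bridge on the screw's axis (fixed, 50 mm above the bench). Below it hangs the screw's foot, 26 mm across, slightly sprung, 1 to 4 mm above a loaded tongue at the start: too little to measure, feel for it. Free running takes 0.06 N m; the foot touches after 1.8 to 4.5 rad, then the torque (hand at rest) climbs 0.07 to 0.2 N m a rad. Tight: 0.07 to 0.12 N m above free, 0.4 to 1.5 rad on.

How it is judged:
On the way, in this order (a step that is already met when the one before it is completed fails the run):
1. the bracket lies home against the end stop in the jig, the screw not yet on it (x of bracket_boss in the frame of jig between -0.0595 and -0.053 m and y of bracket_boss in the frame of jig between -0.006 and 0.006 m and z of bracket_boss in the frame of jig below 0.0355 m and angle between the x axis of bracket_boss and the x axis of jig, either way round below 0.09 rad and contact force between thumbscrew and bracket below 1 N), for 0.2 s.
2. the thumbscrew's foot is seated on the tongue (x of bracket_boss in the frame of jig between -0.0595 and -0.053 m and y of bracket_boss in the frame of jig between -0.006 and 0.006 m and z of bracket_boss in the frame of jig below 0.0355 m and angle between the x axis of bracket_boss and the x axis of jig, either way round below 0.09 rad and contact force between thumbscrew and bracket above 10 N), for 0.2 s.
At the end, for the whole second after the job is handed in: The bracket lies flat in the jig, aligned within 0.09 rad and within 2.5 mm of the end stop, and the thumbscrew's foot presses on its tongue with 10 to 60 N; both are let go and at rest (all of step 2 and contact force between thumbscrew and bracket below 60 N and linear speed of bracket below 0.01 m/s and angular speed of thumbscrew below 0.05 rad/s); the robot touches nothing.
It fails at once if the thumbscrew is overtightened (more than 60 N on the bracket) (contact force between thumbscrew and bracket above 60 N).
It fails at once if another thing on the bench is moved by more than 20 mm (distance of any of wood_block, oil_can, screwdriver, wrench, bush, jar, spacer from where it was at the start of the episode above 0.02 m).
It also fails if it takes over 72 s, if anything falls off the work surface, if the arm or the gripper's body presses on something with over 40 N, if the wrist force passes 120 N, or if a joint passes its speed limit or range.

## Robot

A 6-joint arm with a two-finger parallel gripper is mounted at the origin on the work surface. World frame = base frame: x ahead of the robot, y to its left, z up, the work surface at z = 0. Lengths are in m, angles in rad, forces in N, time in s.
With the tool pointing down it reaches from about 0.425 to 0.95 m from the base axis. Payload 3.5 kg.
Tool frame: the origin (TCP) lies between the finger pads; the fingertips stand 19 mm ahead of it and the grasp point (between the pads) is the TCP (ctrl.nose_length is the distance from the TCP to the fingertips, in m); z points along the fingers, y is the line along which they close (so a half turn about z gives the same grasp; the last joint's range is limited). The gripper opens to 85 mm and grips with 20 to 120 N. Pads are 22 mm wide; open, the fingers measure 114 mm over their backs; the gripper's body (76 mm by 85 mm) begins 54 mm behind the grasp point. The pads swing forward as they close: fully open they stand 13 mm farther back than shut.
Start: joints at [-1.491, 0.286, 1.577, -0, 1.279, -0.15], TCP at [0.154, -0.657, 0.226] pointing down, gripper open.
Joint ranges: [-2.77, 2.77], [-0.9, 2.22], [0.21, 2.48], [-1.53, 4.67], [0.24, 2.81], [-2.84, 2.84]. Speed limits (rad/s): [2.79, 2.79, 3.14, 3.14, 3.14, 3.14].

## Interface

Orientations are given as a unit quaternion [x, y, z, w].
In Python, from plant import ctrl gives the robot as it stands.
- The arm moves only by the tool apply_moves, never from a script. Its argument "series" is a list of rows, each a list of 6 numbers: the shift along the world's x, y, z scaled (see below), then the turn, a rotation vector about the world's x, y, z scaled (see below). A call has 1 to 20 rows; each row is the pose to reach, as a shift and turn from the pose commanded when the call began; what a row does not reach only later rows make up. The controller multiplies each number of a shift by 0.8 m and each number of a turn by 45 degrees. A row lasts 1/8 s, in which the tool goes at most 62.5 mm and 10.7 degrees, less where a joint would pass 70% of its speed; a pose out of reach is approached as far as the arm can. A call with a number of a shift or a turn outside -1 to 1 is refused whole. A call with a gripper value outside its range is refused whole. "jaw" is the opening, from 0 (shut) to 1 (fully open), set as the call begins (left out, the last holds). The fingers move at their own pace and stop on an object; "squeeze" is the grip in N (left out, the last holds). Time passes only in rows, so rows that repeat a pose let the fingers close. It gives the time, the measured TCP pose, the force, the opening and the grip force at its end, in the units of the state.
- ctrl.get_state(): the state, without advancing time (a new reading comes with each control period).
- ctrl.read_camera(name): name is "scene" or "top"; returns the picture (384x512x3 uint8, red, green, blue); there is no depth.
- ctrl.get_calibration(name): a dict with "fx", "fy", "cx", "cy" (pixels), "xyz" and "orientation" of the camera in the world. Camera axes: x right, y up, looking along -z (the intrinsics and any distortion apply to the point x, -y, -z); pixel columns grow to the right and rows downward; lengths in m; the calibration is good to about 2 mm. A picture is of the moment at which its call begins. get_calibration takes no time and is no camera call.
- ctrl.sign_off(): hands the job in; it is judged then, once.
Trained networks look in the newest picture that a camera, given by its name, has taken for a name from the list of things; names that differ only in an ending like _2 or _b are one class to them, and where a whole thing is asked for, a point or a joint stands for the part that bears it (a point fixed in the world has none). Each returns a list of dicts, best first, with "p" (0 to 1); they miss things now and then, are a little off and sometimes report something else, mostly with a low value. They report only what shows in the picture. A call takes as long as a camera call.
- ctrl.boxes_of(thing, camera): "xy" ([column, row] as shares, 0 to 1, of the picture: columns of its width, rows of its height, amid what is visible of it).
- ctrl.silhouettes(thing, camera): "pixels" (384x512 bool, what is visible of it) and "xy" ([column, row] as shares, 0 to 1, of the picture: columns of its width, rows of its height, amid what is visible of it).
The state is a dict: "time": time; "qpos": joint angles; "dq": joint speeds; "joint_efforts": joint torques, N m; "eef_pos": TCP position; "tcp_rot": TCP orientation; "contact_force": force on the tool from outside, world axes, zero at the start; "wrist_torque": the same for the moment, N m; "opening": opening from 0.0 (shut) to 1.0 (fully open); "finger_force": force on a finger pad.
Only numpy, scipy, OpenCV 4.12 (cv2) and the standard library are available. Lean on these libraries where they do the work, as an engineer would, in place of code of your own. Each camera call takes 0.05 s, during which the arm holds its last target. There are 200 camera calls.

## Working session

There is one attempt and no reset: what is moved stays moved. The work goes in short steps, Python scripts to look and compute and a tool call to move; the robot and the scene stay as the last step left them, time stands still between calls to the robot, and variables do not carry over. Pictures are saved under pics/ and viewed, at most 10 in all, crops included, and the job is handed in when it is done.

Besides the shell and the picture viewer there is one more tool, called after "Request:" as a command line: name --pt "numbers of a row" for each row, then --argument value for the rest. apply_moves: Moves the arm, as the interface text tells. Shifts and turns lie within -1 to 1; 1 stands for 0.8 m of shift or 45 degrees of turn. Its arguments: {"type":"object","properties":{"series":{"type":"array"},"jaw":{"type":"number"},"squeeze":{"type":"number"}},"required":["series"]}

```bash
ls; mkdir -p pics; cat > h.py <<'E'
import numpy as np, cv2
from scipy.spatial.transform import Rotation as R
from plant import ctrl
def ray(cam,uv):
    c=ctrl.get_calibration(cam)
    d=np.array([(uv[0]-c['cx'])/c['fx'],-(uv[1]-c['cy'])/c['fy'],-1.])
    return np.array(c['xyz']),R.from_quat(c['orientation']).apply(d)
def at(cam,uv,z):
    o,d=ray(cam,uv); return o+d*(z-o[2])/d[2]
def proj(cam,p):
    c=ctrl.get_calibration(cam); q=R.from_quat(c['orientation']).inv().apply(np.atleast_2d(p)-np.array(c['xyz']))
    return np.c_[c['cx']+c['fx']*q[:,0]/-q[:,2], c['cy']-c['fy']*q[:,1]/-q[:,2]]
def snap(cam,name):
    im=ctrl.read_camera(cam); cv2.imwrite('pics/'+name+'.png',im[:,:,::-1]); return im
E
python3 - <<'E'
from h import *
for c in ('top','scene'):
    print(c,ctrl.get_calibration(c)); snap(c,c+'0')
    for t in ('bracket','jig','thumbscrew'):
        for r in ctrl.silhouettes(t,c)[:2]:
            m=r['pixels']; uv=np.array(r['xy'])*[512,384]
            rect=cv2.minAreaRect(np.argwhere(m)[:,::-1].astype(np.float32)) if m.any() else None
            print(t,round(r['p'],2),uv.round(1),m.sum(),rect)
E
```

```text
pics
top {'fx': 463.76247142625965, 'fy': 463.76247142625965, 'cx': 253.0529887449339, 'cy': 195.73342247013898, 'xyz': array([0.45846534, 0.0075841 , 1.22958965]), 'orientation': array([-0.03867285,  0.03585073,  0.7148307 , -0.6973064 ])}
bracket 0.85 [362.7 201. ] 641 ((361.83563232421875, 199.4383544921875), (16.853925704956055, 46.582374572753906), 20.556045532226562)
jig 0.97 [241.3 199.3] 3843 ((241.37193298339844, 198.34756469726562), (93.5354995727539, 41.74311828613281), 83.6598129272461)
thumbscrew 0.39 [241.4 197.5] 3953 ((240.99656677246094, 197.97097778320312), (96.33560180664062, 42.530216217041016), 83.2901611328125)
scene {'fx': 449.3231940170158, 'fy': 449.3231940170158, 'cx': 254.47233186631567, 'cy': 193.03503296061075, 'xyz': array([1.098737  , 0.05249441, 0.81116139]), 'orientation': array([0.19865575, 0.22027558, 0.70315623, 0.64620885])}
bracket 0.83 [132.4 188.4] 1081 ((127.50588989257812, 189.5764923095703), (23.211559295654297, 60.95745849609375), 40.60129928588867)
jig 0.67 [273.8 210.1] 5299 ((273.23895263671875, 210.38668823242188), (102.19551849365234, 55.3988151550293), 88.26429748535156)
thumbscrew 0.64 [275.4 212.5] 248 ((275.0, 211.5), (17.0, 16.0), 90.0)
thumbscrew 0.25 [274.1 209.7] 5184 ((275.0, 210.49996948242188), (53.99999237060547, 100.99998474121094), 0.0)
```

```bash
python3 - <<'E'
import cv2
a=cv2.imread('pics/top0.png')[70:330,100:480];b=cv2.imread('pics/scene0.png')[90:330,70:450]
cv2.imwrite('pics/t.png',cv2.resize(a,None,fx=2.1,fy=2.1,interpolation=2));cv2.imwrite('pics/s.png',cv2.resize(b,None,fx=2.1,fy=2.1,interpolation=2))
E
```

```text
(no output)
```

View pics/t.png

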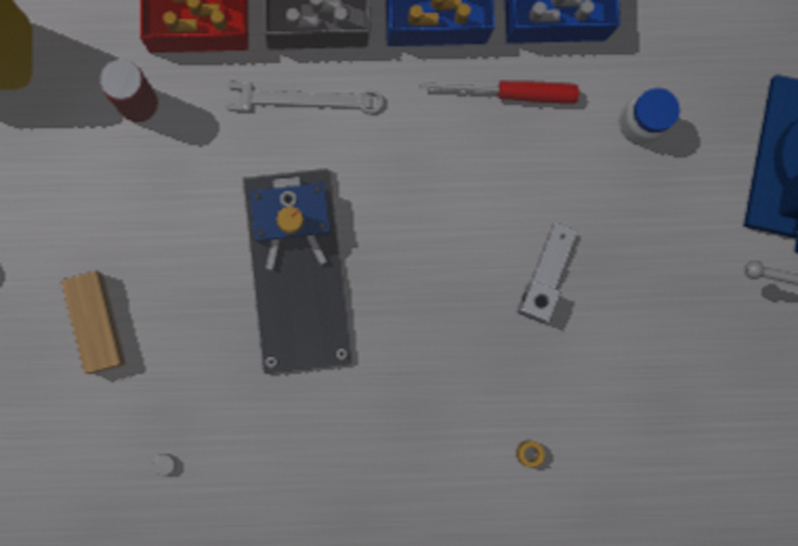

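View pics/s.png

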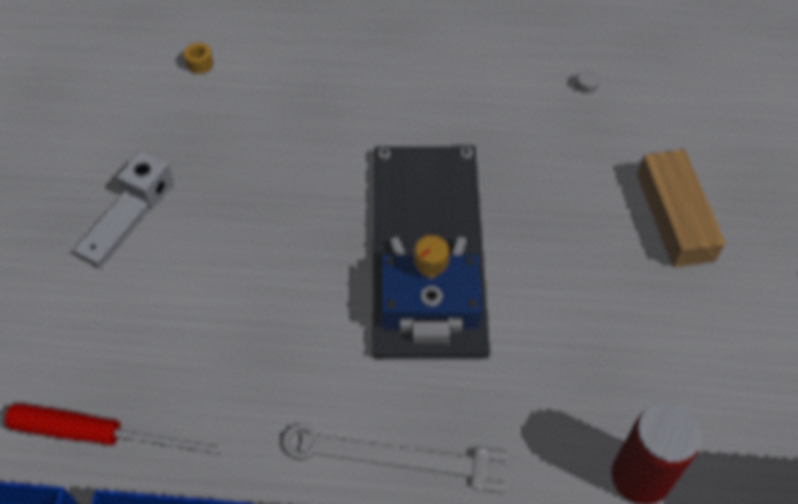

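The pictures show the bracket to the right of the jig (top crop, boss at about (541,300), tongue pointing up and right). The screw is at about (290,219) and the jig plate has corners near (244,178) and (352,367). Next I fit poses to the masks.

```bash
cat > fit.py <<'E'
from h import *
from scipy.optimize import minimize
def box(x0,x1,y0,y1,z0,z1): return np.array([[x,y,z] for x in(x0,x1) for y in(y0,y1) for z in(z0,z1)])/1000.
BR=[box(-20,20,-18,18,0,38),box(20,103,-15,15,0,14)]
t=np.linspace(0,2*np.pi,16)
JG=[box(-178,70,-55,55,0,14),box(-16,46,-46,46,14,50),np.r_[np.c_[15*np.cos(t),15*np.sin(t),0*t+61],np.c_[15*np.cos(t),15*np.sin(t),0*t+85]]/1000.]
def render(parts,p,cam,S=4):
    m=np.zeros((384*S,512*S),np.uint8)
    Rz=R.from_euler('z',p[2])
    for b in parts:
        q=(proj(cam,Rz.apply(b)+[p[0],p[1],p[3] if len(p)>3 else 0])+.5)*S
        cv2.fillConvexPoly(m,cv2.convexHull(np.round(q).astype(np.int32)),1)
    return cv2.resize(m.astype(np.float32),(512,384),interpolation=cv2.INTER_AREA)
def fit(parts,p0,masks):
    def cost(d):
        p=np.array(p0,float); p[:3]+=d*[.01,.01,.1]; s=0
        for c,m in masks.items():
            r=render(parts,p,c); s+=np.abs(r-m).sum()/m.sum()
        return s
    best=minimize(cost,np.zeros(3),method='Nelder-Mead',options=dict(initial_simplex=[[0,0,0],[1,0,0],[0,1,0],[0,0,1]],xatol=.01,fatol=1e-4))
    p=np.array(p0,float); p[:3]+=best.x*[.01,.01,.1]
    return p,best.fun
def mask(t,c): 
    return ctrl.silhouettes(t,c)[0]['pixels'].astype(np.float32)
E
python3 - <<'E'
from fit import *
top=lambda u,v:[100+u/2.1,70+v/2.1]
boss=at('top',top(541,302),.038);tip=at('top',top(565,228),.014);print(boss,tip)
j0=at('top',top(307,371),.014);j1=at('top',top(288,174),.014);sc=at('top',top(290,219),.085);print(j0,j1,sc)
d=tip-boss; pb=[boss[0],boss[1],np.arctan2(d[1],d[0])]
d=j1-j0; pj=[*(j0+d*178/248)[:2],np.arctan2(d[1],d[0])]; print(pb,pj)
for n,P,p in(('bracket',BR,pb),('jig',JG,pj)):
    M={c:mask(n,c) for c in('top','scene')}
    for k in (['top'],['scene'],['top','scene']): print(n,k,*fit(P,p,{c:M[c] for c in k}))
for r in ctrl.silhouettes('thumbscrew','scene')[:1]:
    print('screw scene',at('scene',np.array(r['xy'])*[512,384],.078))
E
```

```text
[ 0.53117905 -0.25672226  0.038     ] [ 0.62506615 -0.29669899  0.014     ]
[0.4541966  0.03201039 0.014     ] [0.70298294 0.05038793 0.014     ] [0.63436938 0.0466485  0.085     ]
[np.float64(0.5311790452476364), np.float64(-0.25672226428131195), np.float64(-0.4025444493227912)] [np.float64(0.6327609874101319), np.float64(0.045200718668910754), np.float64(0.07373483407434826)]
bracket ['top'] [ 0.53441472 -0.25766513 -0.42335451] 0.06825272738933563
bracket ['scene'] [ 0.53171533 -0.25509601 -0.42433274] 0.04833487421274185
bracket ['top', 'scene'] [ 0.53263683 -0.25605164 -0.43012643] 0.15678924322128296
jig ['top'] [0.63611955 0.04687634 0.09037166] 0.029566744342446327
jig ['scene'] [0.63385109 0.04823424 0.08903085] 0.019095584750175476
jig ['top', 'scene'] [0.63484538 0.04787094 0.08860017] 0.060456790030002594
screw scene [0.63881974 0.0493168  0.078     ]
```

```bash
python3 - <<'E'
from h import *
s=ctrl.get_state(); print(s, ctrl.nose_length); r=R.from_quat(s['tcp_rot']); print(r.as_matrix().round(3))
yd=r.as_matrix()[:2,1]; print('tool y angle',np.degrees(np.arctan2(yd[1],yd[0])))
b=np.array([.533,-.2563]);th=-.424
g=b-0.005*np.array([np.cos(th),np.sin(th)]); print('grasp',g, 'shift',(g-s['eef_pos'][:2])/.8)
print('want y angle',np.degrees(th+np.pi/2))
E
```

```text
{'time': 0.65, 'qpos': array([-1.49101063e+00,  2.86248409e-01,  1.57671139e+00,  2.16086226e-05,
        1.27860671e+00, -1.49988085e-01]), 'dq': array([-0.00132168, -0.00087185, -0.00145621, -0.00158951, -0.0007817 ,
       -0.00144677]), 'joint_efforts': array([-1.68233842e-04, -4.05747056e+01, -2.92809659e+01, -9.56113831e-05,
        5.09505226e-04, -1.20880927e-06]), 'eef_pos': array([ 0.15377645, -0.65723053,  0.22565312]), 'tcp_rot': array([9.93408114e-01, 1.14631233e-01, 9.88124270e-06, 1.34285151e-05]), 'contact_force': array([-0.81278848, -0.17983035, -0.75967843]), 'wrist_torque': array([ 0.00907237, -0.01973716,  0.01912756]), 'finger_force': 0.0, 'opening': 0.9997689772965024} 0.019
[[ 0.974  0.228  0.   ]
 [ 0.228 -0.974 -0.   ]
 [ 0.     0.    -1.   ]]
tool y angle -76.83528876571962
grasp [ 0.52844275 -0.25424295] shift [0.46833287 0.50373448]
want y angle 65.7065894864531
```

Request:
apply_moves --pt "0.468 0.504 -0.132 0 0 -0.833" --pt "0.468 0.504 -0.132 0 0 -0.833" --pt "0.468 0.504 -0.132 0 0 -0.833" --pt "0.468 0.504 -0.132 0 0 -0.833" --pt "0.468 0.504 -0.132 0 0 -0.833" --pt "0.468 0.504 -0.132 0 0 -0.833" --pt "0.468 0.504 -0.132 0 0 -0.833" --pt "0.468 0.504 -0.132 0 0 -0.833" --pt "0.468 0.504 -0.132 0 0 -0.833" --pt "0.468 0.504 -0.132 0 0 -0.833" --pt "0.468 0.504 -0.132 0 0 -0.833" --pt "0.468 0.504 -0.132 0 0 -0.833" --jaw 1

```text
time: 2.15
eef_pos: [0.5277, -0.2553, 0.1205]
tcp_rot: [0.977, -0.211, 0.0, 0.0]
contact_force: [-0.7, -0.2, 0.0]
opening: 0.996
finger_force: 0.0
```

```bash
python3 - <<'E'
from h import *
s=ctrl.get_state();print(s['time'],s['eef_pos'],s['qpos'],s['contact_force'])
snap('scene','s1')
im=cv2.imread('pics/s1.png')[130:280,60:330];cv2.imwrite('pics/s1c.png',cv2.resize(im,None,fx=2.8,fy=2.8,interpolation=2))
E
```

```text
2.15 [ 0.52773717 -0.25526311  0.12049739] [-6.23393759e-01  2.01248851e-01  1.88241345e+00 -2.64958269e-04
  1.05713064e+00  1.37366262e+00] [-0.74777913 -0.16400704  0.03586136]
```

View pics/s1c.png

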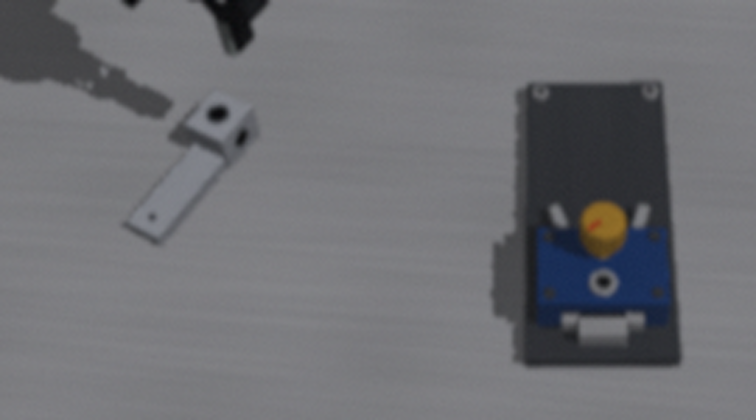

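The gripper hangs above and behind the boss, with the boss at about (220,120) in this crop. The bracket hasn't moved and the way down is clear.

Request:
apply_moves --pt "0 0 -0.06 0 0 0" --pt "0 0 -0.1 0 0 0" --pt "0 0 -0.111 0 0 0" --pt "0 0 -0.111 0 0 0"

```text
time: 2.7
eef_pos: [0.528, -0.2548, 0.0315]
tcp_rot: [0.977, -0.211, -0.0, 0.0]
contact_force: [1.0, -0.7, 0.4]
opening: 1.003
finger_force: 0.0
```

Request:
apply_moves --pt "0 0 0 0 0 0" --pt "0 0 0 0 0 0" --pt "0 0 0 0 0 0" --pt "0 0 0 0 0 0" --pt "0 0 0 0 0 0" --pt "0 0 0 0 0 0" --jaw 0 --squeeze 40

```text
time: 3.45
eef_pos: [0.5291, -0.2545, 0.0324]
tcp_rot: [0.978, -0.211, 0.001, 0.0]
contact_force: [0.9, 0.1, 5.1]
opening: 0.001
finger_force: 2.9
```

```bash
python3 - <<'E'
from h import *
snap('scene','s2');snap('top','t2')
a=cv2.imread('pics/s2.png')[130:280,60:230];b=cv2.imread('pics/t2.png')[130:280,290:440]
o=np.hstack([cv2.resize(x,(400,400),interpolation=2) for x in(a,b)]);cv2.imwrite('pics/c2.png',o)
s=ctrl.get_state();print(s)
E
```

```text
{'time': 3.55, 'qpos': array([-6.21168681e-01,  3.27424210e-01,  1.91494856e+00,  1.64994560e-04,
        8.96921416e-01,  1.37390415e+00]), 'dq': array([-1.11780095e-03,  1.42349338e-03,  3.38284788e-04, -1.05895047e-03,
        5.02890473e-04, -4.70191143e-05]), 'joint_efforts': array([-2.97577875e-01, -3.30899799e+01, -2.11279231e+01, -9.28576221e-02,
       -6.32890686e-02,  2.12559962e-04]), 'eef_pos': array([ 0.52910902, -0.25455167,  0.03241782]), 'tcp_rot': array([ 9.77571467e-01, -2.10600813e-01,  1.08009196e-03,  3.97872567e-04]), 'contact_force': array([ 0.23020989, -0.09097365,  5.30546769]), 'wrist_torque': array([ 0.08774974, -0.02538385,  0.0374575 ]), 'finger_force': 2.8990800077008316, 'opening': 0.0013707611846193548}
```

View pics/c2.png

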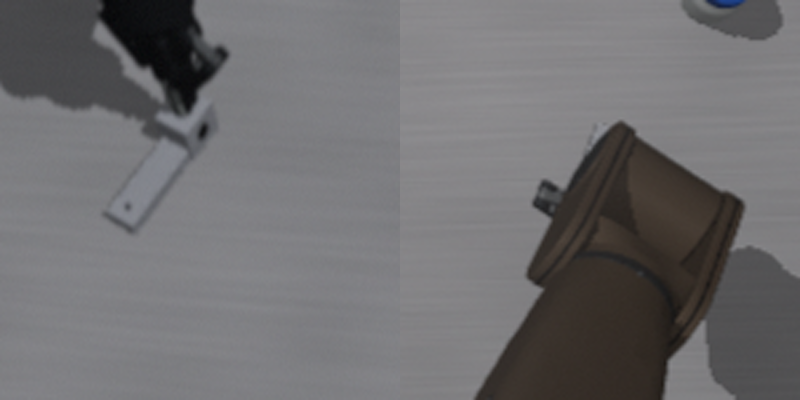

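The fingers are shut just behind and left of the boss (left half, about (185,90)), so the grasp missed. I'll check where the TCP projects against what the picture shows.

```bash
python3 - <<'E'
from fit import *
s=ctrl.get_state();e=s['eef_pos'];r=R.from_quat(s['tcp_rot'])
pts=[e,e+r.apply([0,0,.019]),e-r.apply([0,0,.054])]
for p in pts: print(p.round(3), proj('scene',p)[0].round(1), 'crop', ((proj('scene',p)[0]-[60,130])*[400/170,400/150]).round(0))
m=mask('bracket','scene'); print(m.sum(),fit(BR,[.532,-.255,-.424],{'scene':m}))
im=cv2.imread('pics/s2.png')[150:215,90:170]
v=proj('scene',np.array([pts[0],pts[1]]))
big=cv2.resize(im,None,fx=8,fy=8,interpolation=2)
for q in v: cv2.circle(big,tuple(int(k) for k in (q-[90,150]+.5)*8),4,(0,0,255),-1)
for b in BR:
  for q in proj('scene',R.from_euler('z',-.424).apply(b)+[.5317,-.2551,0]): cv2.circle(big,tuple(int(k) for k in (q-[90,150]+.5)*8),3,(0,255,0),-1)
cv2.imwrite('pics/d2.png',big)
E
```

```text
[ 0.529 -0.255  0.032] [138.5 171.3] crop [185. 110.]
[ 0.529 -0.255  0.013] [140.3 176.5] crop [189. 124.]
[ 0.529 -0.254  0.086] [132.8 155.5] crop [171.  68.]
1005.0 (array([ 0.5321389 , -0.25447981, -0.4329299 ]), np.float64(0.1328980028629303))
```

View pics/d2.png

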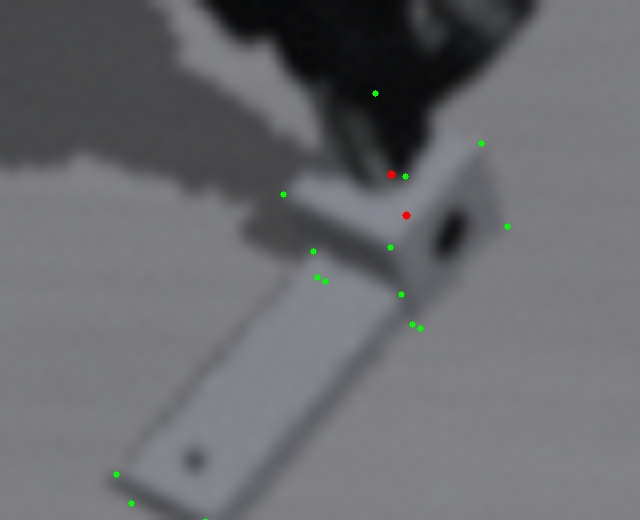

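The fingertips look shut on top of the boss, not around it, which doesn't fit the reported TCP height. I'll lift straight up and check the tool against the camera.

Request:
apply_moves --pt "0 0 0.06 0 0 0" --pt "0 0 0.12 0 0 0" --pt "0 0 0.12 0 0 0" --pt "0 0 0.12 0 0 0"

```text
time: 4.1
eef_pos: [0.5274, -0.2535, 0.1261]
tcp_rot: [0.978, -0.211, -0.001, -0.0]
contact_force: [0.7, -0.0, -0.9]
opening: -0.001
finger_force: 0.0
```

```bash
python3 - <<'E'
from fit import *
s=ctrl.get_state();e=s['eef_pos'];print(e,s['opening'],s['finger_force'],s['contact_force'])
snap('scene','s3'); m=mask('bracket','scene'); print(m.sum(),fit(BR,[.532,-.255,-.424],{'scene':m}))
im=cv2.imread('pics/s3.png')[100:220,60:200]
big=cv2.resize(im,None,fx=5,fy=5,interpolation=2)
for k in range(-2,6):
  q=proj('scene',e-[0,0,.019*k])[0]; cv2.circle(big,tuple(int(v) for v in (q-[60,100]+.5)*5),3,(0,0,255) if k!=1 else (0,255,0),-1)
cv2.imwrite('pics/d3.png',big)
E
```

```text
[ 0.52742149 -0.25353387  0.12609517] -0.0008381898733204455 0.0 [ 0.70302985 -0.00224417 -0.89596137]
981.0 (array([ 0.53039758, -0.25627163, -0.39434115]), np.float64(0.11487003415822983))
```

View pics/d3.png

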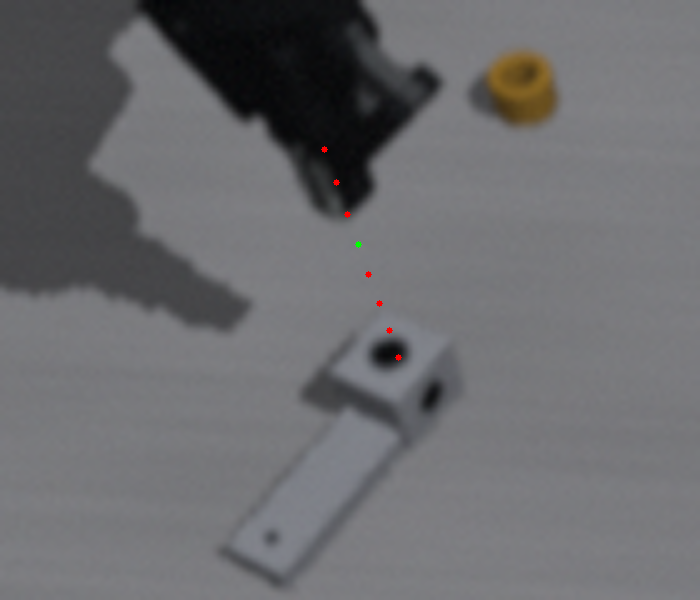

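The shut tips show at TCP level, about (340,213), roughly 20–25 mm higher than nose_length implies; xy agrees. That explains closing above the boss, which barely moved. I'll go lower in careful steps and watch the force.

Request:
apply_moves --pt "0 0 0 0 0 0" --pt "0 0 0 0 0 0" --pt "0 0 0 0 0 0" --pt "0 0 -0.06 0 0 0" --pt "0 0 -0.12 0 0 0" --pt "0 0 -0.144 0 0 0" --pt "0 0 -0.144 0 0 0" --jaw 0.9

```text
time: 5.08
eef_pos: [0.5274, -0.2535, 0.0108]
tcp_rot: [0.978, -0.211, -0.001, -0.001]
contact_force: [0.2, 0.1, 0.0]
opening: 0.901
finger_force: 0.0
```

```bash
python3 - <<'E'
from fit import *
s=ctrl.get_state();e=s['eef_pos'];print(e,s['opening'],s['finger_force'],s['contact_force'])
snap('scene','s4')
im=cv2.imread('pics/s4.png')[140:220,80:190]
big=cv2.resize(im,None,fx=6,fy=6,interpolation=2)
cv2.imwrite('pics/d4.png',big)
E
```

```text
[ 0.52743868 -0.25351695  0.01084387] 0.9008966736624558 0.0 [0.2221098  0.07566499 0.02751277]
```

View pics/d4.png

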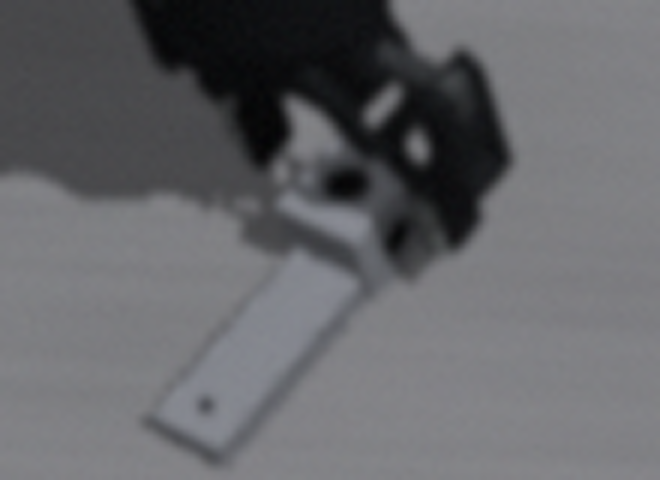

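The fingers now straddle the boss, with the right tip at about (460,245) and the left near (260,165). Closing.

Request:
apply_moves --pt "0 0 0 0 0 0" --pt "0 0 0 0 0 0" --pt "0 0 0 0 0 0" --pt "0 0 0 0 0 0" --pt "0 0 0 0 0 0" --jaw 0 --squeeze 60

```text
time: 5.75
eef_pos: [0.5295, -0.2548, 0.0141]
tcp_rot: [0.978, -0.211, 0.002, 0.001]
contact_force: [-0.1, -0.3, 6.5]
opening: 0.408
finger_force: 62.0
```

Request:
apply_moves --pt "0 0 0.03 0 0 0" --pt "0 0 0.08 0 0 0" --pt "0 0 0.1 0 0 0" --pt "0 0 0.1 0 0 0" --pt "0 0 0.1 0 0 0"

```text
time: 6.38
eef_pos: [0.527, -0.2533, 0.0901]
tcp_rot: [0.978, -0.211, -0.002, -0.001]
contact_force: [-0.2, -0.2, -2.6]
opening: 0.408
finger_force: 61.1
```

```bash
python3 - <<'E'
from fit import *
s=ctrl.get_state();e=s['eef_pos'];print(e,s['opening'],s['finger_force'],s['contact_force'],s['wrist_torque'])
snap('scene','s5')
im=cv2.imread('pics/s5.png')[110:210,70:190]
big=cv2.resize(im,None,fx=6,fy=6,interpolation=2)
cv2.imwrite('pics/d5.png',big)
b=ctrl.silhouettes('bracket','scene')[0];m=b['pixels'].astype(np.float32);print(b['p'],m.sum())
from scipy.optimize import minimize
for z in (.06,.07,.075,.08,.085,.09,.1): print(z,fit(BR,[.532,-.255,-.424,z],{'scene':m}))
E
```

```text
[ 0.52699728 -0.25326582  0.09010018] 0.40832681576316865 61.07277274131775 [-0.19455645 -0.22532096 -2.58452369] [ 0.02719713  0.12312359 -0.02774813]
0.86 958.0
0.06 (array([ 0.51822651, -0.26163256, -0.41494232,  0.06      ]), np.float64(0.2588074207305908))
0.07 (array([ 0.52677213, -0.25743032, -0.40464894,  0.07      ]), np.float64(0.2973642945289612))
0.075 (array([ 0.53073328, -0.25516782, -0.42267714,  0.075     ]), np.float64(0.3106732666492462))
0.08 (array([ 0.53349406, -0.25337879, -0.41719983,  0.08      ]), np.float64(0.32665708661079407))
0.085 (array([ 0.53556727, -0.25038842, -0.41443427,  0.085     ]), np.float64(0.3392484486103058))
0.09 (array([ 0.54239617, -0.24947078, -0.40012895,  0.09      ]), np.float64(0.3630610704421997))
0.1 (array([ 0.54699274, -0.24330586, -0.43192307,  0.1       ]), np.float64(0.4024660885334015))
```

View pics/d5.png

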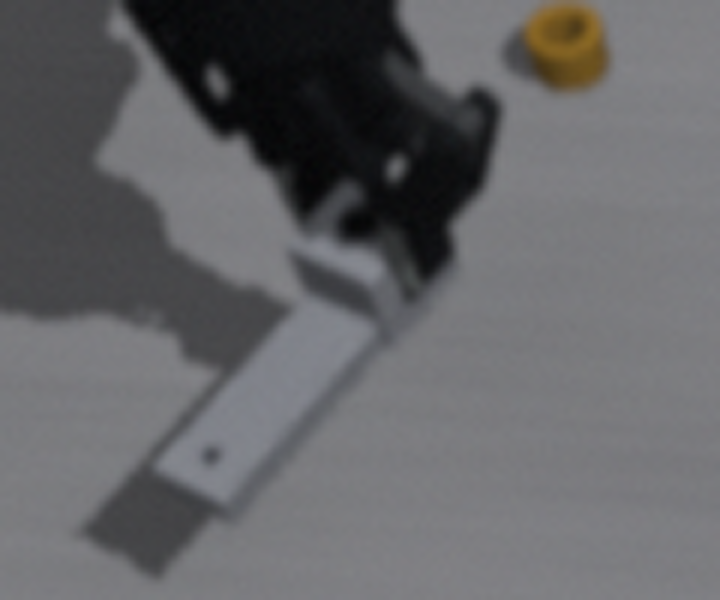

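The bracket is held, with the boss top at about (345,250) and the right finger tip about 10 mm above the underside. The tongue is level. Now I carry it to the jig mouth.

Request:
apply_moves --pt "-0.01 0.06 0 0 0 0.15" --pt "-0.025 0.13 0 0 0 0.3" --pt "-0.04 0.2 0 0 0 0.45" --pt "-0.055 0.27 0 0 0 0.6" --pt "-0.067 0.33 0 0 0 0.654" --pt "-0.067 0.359 0 0 0 0.654" --pt "-0.067 0.359 0 0 0 0.654" --pt "-0.067 0.359 0 0 0 0.654" --pt "-0.067 0.359 0 0 0 0.654"

```text
time: 7.6
eef_pos: [0.4747, 0.0322, 0.0918]
tcp_rot: [0.999, 0.044, -0.0, 0.0]
contact_force: [0.1, 0.6, -1.9]
opening: 0.409
finger_force: 61.2
```

```bash
python3 - <<'E'
from fit import *
s=ctrl.get_state();e=s['eef_pos'];r=R.from_quat(s['tcp_rot']).as_matrix();print(s['time'],e,np.arctan2(r[1,0],r[0,0]),s['qpos'][5],s['contact_force'],s['opening'])
for c in('scene','top'):
    snap(c,c+'6')
    for n,P,p in(('bracket',BR,[.478,.0335,.0895,e[2]-.0141]),):
        b=ctrl.silhouettes(n,c)[0];m=b['pixels'].astype(np.float32);print(c,n,b['p'],m.sum(),fit(P,p,{c:m}))
# tongue-only fit on scene: colour-free, use mask pixels beyond boss
E
```

```text
7.6 [0.47466485 0.03222898 0.0917917 ] 0.08781237618669578 1.3373454422341664 [ 0.07228148  0.59702722 -1.87391071] 0.4088384090595656
scene bracket 0.66 932.0 (array([0.47690536, 0.03253498, 0.0919768 , 0.0776917 ]), np.float64(0.056062232702970505))
top bracket 0.56 262.0 (array([0.48634965, 0.02944777, 0.13504909, 0.0776917 ]), np.float64(1.5970896482467651))
```

Request:
apply_moves --pt "0 0.0015 -0.04 0 0 0" --pt "0 0.0015 -0.065 0 0 0" --pt "0 0.0015 -0.075 0 0 0" --pt "0 0.0015 -0.08 0 0 0" --pt "0 0.0015 -0.08 0 0 0"

```text
time: 8.43
eef_pos: [0.4754, 0.0342, 0.0288]
tcp_rot: [0.999, 0.045, 0.001, 0.0]
contact_force: [0.0, 0.2, -2.9]
opening: 0.402
finger_force: 61.2
```

```bash
python3 - <<'E'
from fit import *
s=ctrl.get_state();e=s['eef_pos'];print(s['time'],e,s['contact_force'])
snap('scene','s7')
m=mask('bracket','scene');p,f=fit(BR,[.477,.033,.0895,.014],{'scene':m});print(p,f)
d=R.from_euler('z',-.089).apply([*(p[:2]-[.6339,.0482]),0]);print('jig frame',d, p[2]-.089)
E
```

```text
8.425 [0.47543026 0.03418507 0.02878609] [ 0.02292712  0.19621163 -2.91200078]
[0.47658482 0.03527298 0.08308802 0.014     ] 0.07682748883962631
jig frame [-0.15784153  0.00110672  0.        ] -0.005911977253742928
```

Request:
apply_moves --pt "0 0 -0.0025 0 0 0" --pt "0 0 -0.0025 0 0 0" --pt "0.0125 0.001 -0.0025 0 0 0" --pt "0.025 0.002 -0.0025 0 0 0" --pt "0.0375 0.003 -0.0025 0 0 0" --pt "0.05 0.004 -0.0025 0 0 0" --pt "0.0625 0.005 -0.0025 0 0 0" --pt "0.0625 0.005 -0.0025 0 0 0"

```text
time: 9.52
eef_pos: [0.5263, 0.0382, 0.0281]
tcp_rot: [0.999, 0.045, 0.001, 0.0]
contact_force: [-1.9, -0.3, 6.1]
opening: 0.407
finger_force: 62.3
```

```bash
python3 - <<'E'
from fit import *
s=ctrl.get_state();e=s['eef_pos'];print(s['time'],e,s['contact_force'],s['wrist_torque'],R.from_quat(s['tcp_rot']).as_euler('zyx'))
ctrl.read_camera('scene')
m=mask('bracket','scene');p,f=fit(BR,[e[0]+.002,e[1],.0895,.014],{'scene':m});print(p,f)
d=R.from_euler('z',-.089).apply([*(p[:2]-[.6339,.0482]),0]);print('jig frame',d, p[2]-.089)
d=R.from_euler('z',-.0895).apply([*(e[:2]-[.635,.0475]),0]);print('tcp jig frame',d)
E
```

```text
9.525 [0.52631744 0.03821456 0.0280639 ] [-1.91374818 -0.31186296  6.10625943] [0.02928229 0.33745671 0.01448289] [-8.95405298e-02  2.93234671e-03  3.14110978e+00]
[0.52462549 0.03861552 0.0692565  0.014     ] 0.6110169291496277
jig frame [-0.10969391  0.00016605  0.        ] -0.019743501569139316
tcp jig frame [-0.1090775   0.00046583  0.        ]
```

Request:
apply_moves --pt "0.011 0.001 0.001 0 0 0" --pt "0.022 0.002 0.001 0 0 0" --pt "0.033 0.003 0.001 0 0 0" --pt "0.044 0.004 0.001 0 0 0" --pt "0.052 0.0047 0.001 0 0 0" --pt "0.052 0.0047 0.001 0 0 0"

```text
time: 10.38
eef_pos: [0.5672, 0.0421, 0.0281]
tcp_rot: [0.999, 0.045, 0.001, 0.0]
contact_force: [-2.9, -0.6, 5.0]
opening: 0.407
finger_force: 62.1
```

Request:
apply_moves --pt "0.003 0.0003 0 0 0 0" --pt "0.006 0.0006 0 0 0 0" --pt "0.006 0.0006 0 0 0 0"

```text
time: 10.75
eef_pos: [0.5707, 0.0425, 0.0281]
tcp_rot: [0.999, 0.045, -0.001, 0.0]
contact_force: [-6.3, -0.6, 8.1]
opening: 0.402
finger_force: 62.4
```

Request:
apply_moves --pt "0.003 0.0003 0 0 0 0" --pt "0.006 0.0006 0 0 0 0" --pt "0.006 0.0006 0 0 0 0"

```text
time: 11.12
eef_pos: [0.5747, 0.043, 0.0281]
tcp_rot: [0.999, 0.045, -0.002, 0.0]
contact_force: [-8.7, -0.9, 10.2]
opening: 0.408
finger_force: 62.6
```

```bash
python3 - <<'E'
from fit import *
s=ctrl.get_state();e=s['eef_pos'];print(s['time'],e,s['contact_force'],s['wrist_torque'],R.from_quat(s['tcp_rot']).as_euler('zyx'))
snap('scene','s8')
im=cv2.imread('pics/s8.png')[130:270,200:340];cv2.imwrite('pics/d8.png',cv2.resize(im,None,fx=4.2,fy=4.2,interpolation=2))
E
```

```text
11.125 [0.57469849 0.04296884 0.02807194] [-8.65683465 -0.93594727 10.15596438] [-0.12781177  1.21606667 -0.07266119] [-0.08980713 -0.00384424  3.14118072]
```

View pics/d8.png

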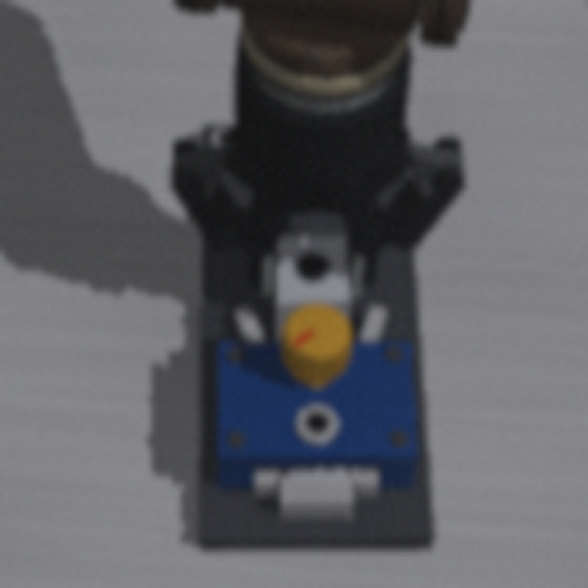

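The boss sits just outside the bridge, at about (315,265), and the tongue is under it and aligned with the screw. I ease the downward load and push on until it stops.

Request:
apply_moves --pt "0 0 0.002 0 0 0" --pt "0.002 0.0002 0.002 0 0 0" --pt "0.005 0.0005 0.002 0 0 0" --pt "0.005 0.0005 0.002 0 0 0"

```text
time: 11.68
eef_pos: [0.5746, 0.0432, 0.0281]
tcp_rot: [0.999, 0.045, -0.007, 0.0]
contact_force: [-18.9, -3.6, 14.0]
opening: 0.406
finger_force: 63.0
```

Request:
apply_moves --pt "0.003 0.0003 0 0 0 0" --pt "0.005 0.0005 0 0 0 0" --pt "0.005 0.0005 0 0 0 0"

```text
time: 12.05
eef_pos: [0.5748, 0.0433, 0.028]
tcp_rot: [0.999, 0.046, -0.013, 0.0]
contact_force: [-27.8, -4.8, 21.6]
opening: 0.41
finger_force: 64.3
```

Request:
apply_moves --pt "-0.005 -0.0005 0.002 0 0 0" --pt "-0.009 -0.0008 0.003 0 0 0" --pt "-0.009 -0.0008 0.003 0 0 0"

```text
time: 12.42
eef_pos: [0.575, 0.0434, 0.0299]
tcp_rot: [0.999, 0.045, -0.002, -0.0]
contact_force: [-5.1, 0.2, -1.1]
opening: 0.409
finger_force: 61.4
```

Request:
apply_moves --pt "0 0 0 0 0 0" --pt "0 0 0 0 0 0" --pt "0 0 0 0 0 0" --pt "0 0 0 0 0 0" --pt "0 0 0.05 0 0 0" --pt "0 0 0.12 0 0 0" --pt "0 0 0.2 0 0 0" --pt "-0.07 0 0.22 0 0 0" --pt "-0.14 0 0.22 0 0 0" --pt "-0.14 0 0.22 0 0 0" --jaw 0.8

```text
time: 13.68
eef_pos: [0.4606, 0.0438, 0.2055]
tcp_rot: [0.999, 0.045, -0.001, -0.0]
contact_force: [0.3, -0.2, -0.2]
opening: 0.799
finger_force: 0.0
```

```bash
python3 - <<'E'
from fit import *
s=ctrl.get_state();e=s['eef_pos'];print(s['time'],e,s['contact_force'])
for c in('scene','top'):
    snap(c,c+'9')
    b=ctrl.silhouettes('bracket',c);m=b[0]['pixels'].astype(np.float32);print(c,b[0]['p'],m.sum(),np.array(b[0]['xy'])*[512,384])
    # predicted boss-top centre at home, using per-camera jig fit
    J={'scene':(.6339,.0482,.089),'top':(.6361,.0469,.0904)}[c]
    for x in(-.064,-.057): print(x,proj(c,R.from_euler('z',J[2]).apply([x,0,.052])+[J[0],J[1],0]))
    for t in ('thumbscrew',):
        b=ctrl.boxes_of(t,c)[:2]; print([(k['p'],np.array(k['xy'])*[512,384]) for k in b], proj(c,R.from_euler('z',J[2]).apply([0,0,.073])+[J[0],J[1],0]))
a=cv2.imread('pics/scene9.png')[150:260,220:320];b=cv2.imread('pics/top9.png')[140:250,190:290]
cv2.imwrite('pics/d9.png',np.hstack([cv2.resize(x,(400,440),interpolation=2) for x in(a,b)]))
E
```

```text
13.675 [0.46064871 0.0438118  0.20550726] [ 0.31353004 -0.15529817 -0.24547305]
scene 0.69 362.0 [270.7968 194.8032]
-0.064 [[273.67281074 190.75212812]]
-0.057 [[273.76577941 193.55856678]]
[(0.7, array([276.1216, 211.3152]))] [[274.89522025 211.68775918]]
top 0.63 328.0 [241.6128 191.0016]
-0.064 [[241.25772144 200.23216774]]
-0.057 [[240.95056666 197.52058433]]
[(0.64, array([240.5888, 177.216 ]))] [[238.15887037 174.32871791]]
```

View pics/d9.png

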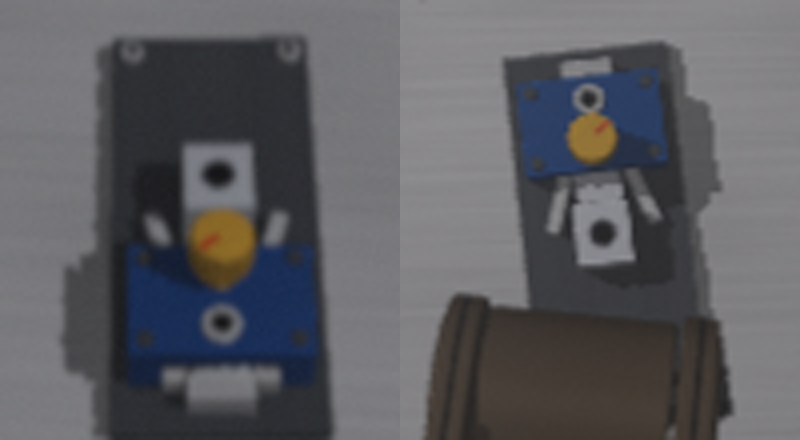

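The bracket is home: the boss hole reads (274.5,193.5) in the scene picture, against a prediction of (273.8,193.6). Next is the screw. I go above it and wind the wrist counter-clockwise in the air.

Request:
apply_moves --pt "0.07 0.002 0 0 0 0.2" --pt "0.14 0.004 -0.03 0 0 0.45" --pt "0.2 0.006 -0.06 0 0 0.7" --pt "0.219 0.006 -0.094 0 0 0.95" --pt "0.219 0.006 -0.094 0 0 1.0" --pt "0.219 0.006 -0.094 0 0 1.0" --jaw 0.7

```text
time: 14.72
eef_pos: [0.6405, 0.048, 0.1302]
tcp_rot: [0.906, 0.423, -0.001, -0.0]
contact_force: [0.6, -0.0, 0.1]
opening: 0.701
finger_force: 0.0
```

Request:
apply_moves --pt "0 0 0 0 0 1" --pt "0 0 0 0 0 1" --pt "0 0 0 0 0 1" --pt "0 0 0 0 0 1" --pt "0 0 0 0 0 1"

```text
time: 15.35
eef_pos: [0.6404, 0.048, 0.1322]
tcp_rot: [0.675, 0.738, 0.0, 0.0]
contact_force: [-0.3, 0.5, 0.3]
opening: 0.7
finger_force: 0.0
```

Request:
apply_moves --pt "0 0 0 0 0 1" --pt "0 0 0 0 0 1" --pt "0 0 0 0 0 1" --pt "0 0 0 0 0 1" --pt "0 0 0 0 0 1"

```text
time: 15.98
eef_pos: [0.6401, 0.048, 0.132]
tcp_rot: [0.342, 0.94, 0.0, 0.0]
contact_force: [0.1, 0.1, 0.4]
opening: 0.705
finger_force: 0.0
```

Request:
apply_moves --pt "0 0 0 0 0 1" --pt "0 0 0 0 0 1" --pt "0 0 0 0 0 1" --pt "0 0 0 0 0 1" --pt "0 0 0 0 0 1"

```text
time: 16.6
eef_pos: [0.6399, 0.0481, 0.1318]
tcp_rot: [-0.043, 0.999, -0.0, 0.0]
contact_force: [0.2, -0.1, 0.6]
opening: 0.702
finger_force: 0.0
```

Request:
apply_moves --pt "0 0 0 0 0 1" --pt "0 0 0 0 0 1" --pt "0 0 0 0 0 1" --pt "0 0 0 0 0 1" --pt "0 0 0 0 0 1" --pt "0 0 0 0 0 1"

```text
time: 17.35
eef_pos: [0.6398, 0.048, 0.1317]
tcp_rot: [-0.422, 0.907, -0.0, 0.0]
contact_force: [-0.9, 0.8, -0.2]
opening: 0.698
finger_force: 0.0
```

```bash
python3 - <<'E'
from fit import *
s=ctrl.get_state();e=s['eef_pos'];print(s['time'],e,s['qpos'],s['contact_force'],s['wrist_torque'])
snap('scene','s10')
im=cv2.imread('pics/s10.png')[130:250,210:340]; big=cv2.resize(im,None,fx=4.5,fy=4.5,interpolation=2)
for k in range(0,5):
  q=proj('scene',e-[0,0,.019*k])[0]; cv2.circle(big,tuple(int(v) for v in (q-[210,130]+.5)*4.5),3,(0,0,255) if k!=1 else (0,255,0),-1)
cv2.imwrite('pics/d10.png',big)
E
```

```text
17.35 [0.63982248 0.0480264  0.13168575] [-8.29850258e-02  3.02324397e-01  1.73623654e+00 -1.80576831e-05
  1.10292119e+00 -2.52440680e+00] [-0.91153505  0.82617987 -0.19725357] [ 0.04415577  0.00401571 -0.04137532]
```

View pics/d10.png

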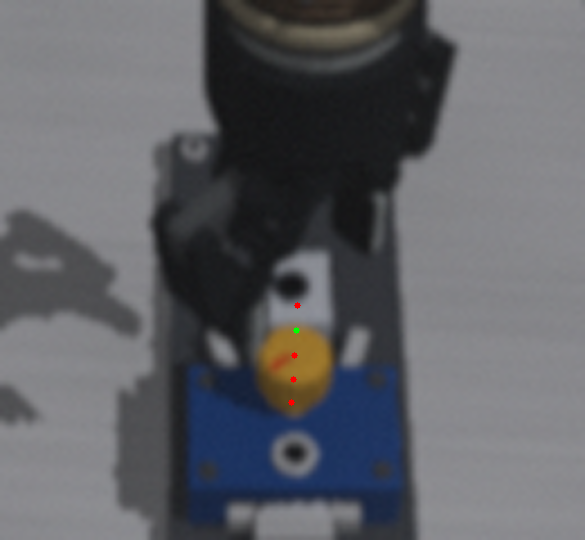

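The fingers straddle the screw in the picture (tips at about (235,330) and (375,250)), and their midpoint is near the screw's axis. Going down and closing.

Request:
apply_moves --pt "-0.005 0.0005 -0.03 0 0 0" --pt "-0.005 0.0005 -0.06 0 0 0" --pt "-0.005 0.0005 -0.085 0 0 0" --pt "-0.005 0.0005 -0.094 0 0 0" --pt "-0.005 0.0005 -0.094 0 0 0"

```text
time: 18.02
eef_pos: [0.6357, 0.0484, 0.0561]
tcp_rot: [-0.423, 0.906, 0.0, -0.0]
contact_force: [-0.6, 0.3, -0.1]
opening: 0.699
finger_force: 0.0
```

Request:
apply_moves --pt "0 0 0 0 0 0" --pt "0 0 0 0 0 0" --pt "0 0 0 0 0 0" --pt "0 0 0 0 0 0" --jaw 0 --squeeze 25

```text
time: 18.52
eef_pos: [0.6354, 0.0494, 0.0579]
tcp_rot: [-0.423, 0.906, 0.001, -0.0]
contact_force: [-3.6, 3.5, 7.0]
opening: 0.342
finger_force: 25.1
```

```bash
cat > st.py <<'E'
from h import *
s=ctrl.get_state();print(round(s['time'],2),s['eef_pos'].round(4),'q6',s['qpos'][5].round(3),'F',s['contact_force'].round(2),'T',s['wrist_torque'].round(3),s['opening'],s['finger_force'])
r=R.from_quat(s['tcp_rot']).as_matrix();print('yaw',np.arctan2(r[1,0],r[0,0]),'je6',s['joint_efforts'][5])
E
python3 st.py
```

```text
18.52 [0.6354 0.0494 0.0579] q6 -2.528 F [-3.62  3.54  6.96] T [ 0.564  0.805 -0.102] 0.34163313522493155 25.087037980556488
yaw -2.267414644653167 je6 -0.04758877563290298
```

Request:
apply_moves --pt "0 0 0 0 0 -0.2" --pt "0 0 0 0 0 -0.4" --pt "0 0 0 0 0 -0.6" --pt "0 0 0 0 0 -0.8" --pt "0 0 0 0 0 -1" --pt "0 0 0 0 0 -1" --pt "0 0 0 0 0 -1"

```text
time: 19.4
eef_pos: [0.636, 0.0483, 0.0573]
tcp_rot: [-0.046, 0.999, -0.0, 0.0]
contact_force: [-3.2, -1.1, 4.3]
opening: 0.343
finger_force: 24.9
```

```bash
python3 st.py
```

```text
19.4 [0.636  0.0483 0.0573] q6 -1.745 F [-3.16 -1.12  4.3 ] T [ 0.133  0.476 -0.027] 0.3433471778547329 24.94773656129837
yaw -3.050449340387766 je6 -0.04170470405369997
```

Request:
apply_moves --pt "0 0 0 0 0 -0.2" --pt "0 0 0 0 0 -0.4" --pt "0 0 0 0 0 -0.6" --pt "0 0 0 0 0 -0.8" --pt "0 0 0 0 0 -1" --pt "0 0 0 0 0 -1" --pt "0 0 0 0 0 -1"

```text
time: 20.27
eef_pos: [0.6357, 0.0471, 0.0567]
tcp_rot: [0.34, 0.94, -0.001, 0.0]
contact_force: [-3.6, -3.0, 2.9]
opening: 0.34
finger_force: 25.0
```

```bash
python3 st.py
```

```text
20.27 [0.6357 0.0471 0.0567] q6 -0.959 F [-3.64 -3.03  2.9 ] T [-0.433  0.446 -0.068] 0.3397084693713562 24.95593249797821
yaw 2.4475080255437716 je6 -0.054815488401800394
```

Request:
apply_moves --pt "0 0 0 0 0 -0.2" --pt "0 0 0 0 0 -0.4" --pt "0 0 0 0 0 -0.5" --pt "0 0 0 0 0 -0.5" --pt "0 0 0 0 0 -0.5"

```text
time: 20.9
eef_pos: [0.6352, 0.0467, 0.0564]
tcp_rot: [0.517, 0.856, -0.002, 0.0]
contact_force: [-4.3, -5.2, 2.2]
opening: 0.338
finger_force: 25.0
```

```bash
python3 st.py
```

```text
20.9 [0.6352 0.0467 0.0564] q6 -0.566 F [-4.31 -5.2   2.23] T [-0.671  0.481 -0.061] 0.33844757322787056 24.968735575675964
yaw 2.055114505573999 je6 -0.053949777502566576
```

Request:
apply_moves --pt "0 0 -0.0005 0 0 -0.15" --pt "0 0 -0.0005 0 0 -0.3" --pt "0 0 -0.0005 0 0 -0.4" --pt "0 0 -0.0005 0 0 -0.4" --pt "0 0 -0.0005 0 0 -0.4"

```text
time: 21.52
eef_pos: [0.6346, 0.0465, 0.0561]
tcp_rot: [0.644, 0.765, -0.002, -0.0]
contact_force: [-6.6, -6.0, 4.0]
opening: 0.344
finger_force: 25.1
```

```bash
python3 st.py
```

```text
21.52 [0.6346 0.0465 0.0561] q6 -0.252 F [-6.64 -5.95  3.96] T [-0.838  0.836  0.   ] 0.3444323639163601 25.12557953596115
yaw 1.7411764224199526 je6 -0.05387068027630448
```

Request:
apply_moves --pt "-0.001 -0.001 0 0 0 -0.15" --pt "-0.002 -0.0025 0 0 0 -0.3" --pt "-0.002 -0.0025 0 0 0 -0.4" --pt "-0.002 -0.0025 0 0 0 -0.4" --pt "-0.002 -0.0025 0 0 0 -0.4"

```text
time: 22.15
eef_pos: [0.6341, 0.0464, 0.0559]
tcp_rot: [0.756, 0.654, -0.0, 0.0]
contact_force: [-2.0, 0.3, 1.5]
opening: 0.338
finger_force: 24.8
```

```bash
python3 st.py
```

```text
22.15 [0.6341 0.0464 0.0559] q6 0.058 F [-2.    0.31  1.52] T [-0.032  0.25  -0.04 ] 0.3384229630824561 24.803052842617035
yaw 1.4262543153336222 je6 -0.022038286551833153
```

Request:
apply_moves --pt "0 0 -0.0005 0 0 -0.15" --pt "0 0 -0.0005 0 0 -0.3" --pt "0 0 -0.0005 0 0 -0.3" --pt "0 0 -0.0005 0 0 -0.3"

```text
time: 22.65
eef_pos: [0.6337, 0.0465, 0.0556]
tcp_rot: [0.828, 0.561, -0.001, -0.0]
contact_force: [-4.6, 0.8, 3.1]
opening: 0.341
finger_force: 25.0
```

```bash
python3 st.py
```

```text
22.65 [0.6337 0.0465 0.0556] q6 0.294 F [-4.58  0.78  3.14] T [-0.033  0.617 -0.05 ] 0.34122830315664165 25.025421380996704
yaw 1.1910273010675958 je6 -0.018268906278535724
```

```bash
cat > st.py <<'E'
from h import *
L=[]
for i in range(6):
    s=ctrl.get_state(); L.append([*s['contact_force'],*s['wrist_torque'],s['joint_efforts'][5]]); ctrl.read_camera('top')
L=np.array(L);r=R.from_quat(s['tcp_rot']).as_matrix()
print(round(s['time'],2),s['eef_pos'].round(4),'q6',s['qpos'][5].round(3),'F,T,je6',L.mean(0).round(3),'sd Tz',L[:,5].std().round(3),'yaw',np.arctan2(r[1,0],r[0,0]).round(3))
E
python3 st.py
```

```text
22.9 [0.6338 0.0465 0.0557] q6 0.294 F,T,je6 [-5.381  0.424  3.731 -0.039  0.648 -0.011 -0.009] sd Tz 0.034 yaw 1.191
```

Request:
apply_moves --pt "-0.001 0 -0.0002 0 0 -0.15" --pt "-0.002 0 -0.0002 0 0 -0.3" --pt "-0.002 0 -0.0002 0 0 -0.35" --pt "-0.002 0 -0.0002 0 0 -0.35"

```text
time: 23.45
eef_pos: [0.6333, 0.0467, 0.0555]
tcp_rot: [0.897, 0.442, 0.001, 0.0]
contact_force: [-1.0, 0.8, 1.1]
opening: 0.341
finger_force: 24.8
```

```bash
python3 st.py
```

```text
23.7 [0.6333 0.0467 0.0555] q6 0.57 F,T,je6 [ 0.034  1.676  0.344  0.185 -0.149 -0.032 -0.012] sd Tz 0.019 yaw 0.914
```

Request:
apply_moves --pt "0 0.0005 -0.0002 0 0 -0.15" --pt "0 0.001 -0.0002 0 0 -0.3" --pt "0 0.001 -0.0002 0 0 -0.35" --pt "0 0.001 -0.0002 0 0 -0.35"

```text
time: 24.25
eef_pos: [0.6329, 0.047, 0.0553]
tcp_rot: [0.949, 0.314, 0.0, 0.0]
contact_force: [0.8, 0.5, -0.6]
opening: 0.337
finger_force: 24.7
```

```bash
python3 st.py
```

```text
24.5 [0.6329 0.047  0.0553] q6 0.846 F,T,je6 [ 1.537  0.407 -1.093 -0.034 -0.309 -0.021 -0.041] sd Tz 0.017 yaw 0.639
```

Request:
apply_moves --pt "0 0 -0.0003 0 0 -0.15" --pt "0 0 -0.0003 0 0 -0.3" --pt "0 0 -0.0003 0 0 -0.35" --pt "0 0 -0.0003 0 0 -0.35"

```text
time: 25.05
eef_pos: [0.6326, 0.0474, 0.0551]
tcp_rot: [0.983, 0.181, 0.0, -0.0]
contact_force: [1.4, 1.9, 0.3]
opening: 0.338
finger_force: 24.8
```

```bash
python3 st.py
```

```text
25.3 [0.6326 0.0474 0.0551] q6 1.121 F,T,je6 [ 1.424  2.198 -0.347  0.126 -0.317 -0.021 -0.037] sd Tz 0.035 yaw 0.364
```

Request:
apply_moves --pt "0 0.001 -0.0003 0 0 -0.15" --pt "0 0.001 -0.0003 0 0 -0.3" --pt "0 0.001 -0.0003 0 0 -0.35" --pt "0 0.001 -0.0003 0 0 -0.35"

```text
time: 25.85
eef_pos: [0.6326, 0.0479, 0.0549]
tcp_rot: [0.999, 0.045, -0.0, 0.0]
contact_force: [0.6, 0.6, -0.0]
opening: 0.34
finger_force: 24.8
```

```bash
python3 st.py
```

```text
26.1 [0.6325 0.0479 0.0549] q6 1.397 F,T,je6 [ 1.247  0.473 -0.217  0.011 -0.237 -0.052 -0.039] sd Tz 0.042 yaw 0.09
```

Request:
apply_moves --pt "0 0 -0.0003 0 0 -0.15" --pt "0 0 -0.0003 0 0 -0.3" --pt "0 0 -0.0003 0 0 -0.3" --pt "0 0 -0.0003 0 0 -0.3"

```text
time: 26.65
eef_pos: [0.6325, 0.0483, 0.0547]
tcp_rot: [0.997, -0.072, -0.0, -0.0]
contact_force: [1.7, 3.0, 0.6]
opening: 0.342
finger_force: 24.9
```

```bash
python3 st.py
```

```text
26.9 [0.6325 0.0483 0.0546] q6 1.633 F,T,je6 [ 0.575  2.964  0.489  0.265 -0.111  0.004 -0.014] sd Tz 0.038 yaw -0.146
```

Request:
apply_moves --pt "0 0.002 -0.0002 0 0 -0.15" --pt "0 0.002 -0.0002 0 0 -0.25" --pt "0 0.002 -0.0002 0 0 -0.25" --pt "0 0.002 -0.0002 0 0 -0.25"

```text
time: 27.45
eef_pos: [0.6327, 0.0487, 0.0545]
tcp_rot: [0.985, -0.17, 0.0, 0.001]
contact_force: [0.1, -2.2, 1.3]
opening: 0.341
finger_force: 25.0
```

```bash
python3 st.py;python3 st.py
```

```text
27.7 [0.6326 0.0488 0.0545] q6 1.832 F,T,je6 [ 6.980e-01 -3.625e+00  1.336e+00 -7.430e-01  2.000e-03 -4.700e-02
 -3.400e-02] sd Tz 0.018 yaw -0.342
28.0 [0.6326 0.0488 0.0545] q6 1.832 F,T,je6 [ 0.498 -5.196  1.854 -1.006  0.032 -0.032 -0.024] sd Tz 0.025 yaw -0.342
```

Request:
apply_moves --pt "0 0 -0.0002 0 0 -0.15" --pt "0 0 -0.0002 0 0 -0.25" --pt "0 0 -0.0002 0 0 -0.25" --pt "0 0 -0.0002 0 0 -0.25"

```text
time: 28.55
eef_pos: [0.6327, 0.0491, 0.0544]
tcp_rot: [0.964, -0.266, 0.0, 0.0]
contact_force: [0.4, -5.1, -0.0]
opening: 0.339
finger_force: 25.0
```

```bash
python3 st.py;python3 st.py
```

```text
28.8 [0.6328 0.0491 0.0544] q6 2.027 F,T,je6 [ 0.481 -5.266  0.988 -0.992 -0.031 -0.081 -0.075] sd Tz 0.023 yaw -0.538
29.1 [0.6328 0.0491 0.0544] q6 2.027 F,T,je6 [ 1.041 -4.777  1.151 -0.976 -0.012 -0.064 -0.075] sd Tz 0.043 yaw -0.538
```

Request:
apply_moves --pt "0 -0.0015 0 0 0 0" --pt "0 -0.0015 -0.0001 0 0 -0.1" --pt "0 -0.0015 -0.0001 0 0 -0.2" --pt "0 -0.0015 -0.0001 0 0 -0.2" --pt "0 -0.0015 -0.0001 0 0 -0.2"

```text
time: 29.78
eef_pos: [0.6329, 0.0492, 0.0543]
tcp_rot: [0.94, -0.341, 0.0, -0.001]
contact_force: [3.6, 0.5, 1.1]
opening: 0.341
finger_force: 25.0
```

```bash
python3 st.py
```

```text
30.02 [0.6329 0.0492 0.0543] q6 2.183 F,T,je6 [ 3.168  1.902  0.322  0.129 -0.322 -0.018 -0.017] sd Tz 0.021 yaw -0.696
```

Request:
apply_moves --pt "0 0 -0.0001 0 0 -0.1" --pt "0 0 -0.0001 0 0 -0.2" --pt "0 0 -0.0001 0 0 -0.2" --pt "0 0 -0.0001 0 0 -0.2"

```text
time: 30.58
eef_pos: [0.633, 0.0493, 0.0542]
tcp_rot: [0.91, -0.414, 0.0, -0.001]
contact_force: [4.3, 4.0, -0.5]
opening: 0.339
finger_force: 25.0
```

```bash
python3 st.py
```

```text
30.82 [0.6331 0.0493 0.0542] q6 2.341 F,T,je6 [ 4.159  4.003 -0.093  0.432 -0.479 -0.076 -0.053] sd Tz 0.022 yaw -0.854
```

Request:
apply_moves --pt "0 0 0 0 0 0" --pt "0 0 0 0 0 0" --pt "0 0 0 0 0 0" --pt "0 0 0.05 0 0 0" --pt "0 0 0.1 0 0 0" --pt "-0.07 0 0.1 0 0 0.25" --pt "-0.14 0 0.1 0 0 0.5" --pt "-0.14 0 0.1 0 0 0.75" --pt "-0.14 0 0.1 0 0 1" --pt "-0.14 0 0.1 0 0 1" --jaw 0.7

```text
time: 32.12
eef_pos: [0.5203, 0.0484, 0.1342]
tcp_rot: [0.999, -0.034, -0.0, 0.0]
contact_force: [0.3, -0.5, 0.1]
opening: 0.698
finger_force: 0.0
```

```bash
cat > red.py <<'E'
from h import *
import sys
z={'before':.085,'after':.081}
def ana(im,name,cam,zt):
    im=im.astype(int);r,g,b=im[...,0],im[...,1],im[...,2]
    y=(r>110)&(g>70)&(b<g*.6)&(r>b+60); y[:,:225]=0;y[:,300:]=0;y[:150]=0;y[240:]=0
    ye=y&(g>.55*r); q=np.argwhere(ye); c=q.mean(0)[::-1]
    n,l,s,ct=cv2.connectedComponentsWithStats(y.astype(np.uint8));k=1+np.argmax(s[1:,4]);blob=s[k]
    x0,y0,w,h,_=blob
    red=(r>g*1.9)&(r>90); m=np.zeros_like(red);m[y0-2:y0+h+2,x0-2:x0+w+2]=1; red&=m.astype(bool)
    p=np.argwhere(red)[:,::-1].astype(float)
    print(name,cam,'head blob',blob,'cen',ct[k].round(2),'red n',len(p))
    if len(p)>2:
        P=np.array([at(cam,u,zt)[:2] for u in p]); d=P-P.mean(0); u,sv,v=np.linalg.svd(d); ang=np.degrees(np.arctan2(v[0,1],v[0,0]))
        print('   line angle',ang.round(1),'mean',P.mean(0).round(4))
for cam in('scene','top'):
    f={'scene':'scene9','top':'top9'}[cam]
    ana(cv2.imread(f'pics/{f}.png')[:,:,::-1],'before',cam,.085)
    ana(snap(cam,cam+sys.argv[1]),'after',cam,.081)
E
python3 red.py 20; python3 st.py
```

```text
before scene head blob [268 203  15  13 146] cen [275.56 208.64] red n 4
   line angle -40.5 mean [0.6382 0.0421]
after scene head blob [268 204  15  13 158] cen [275.3 209.8] red n 2
before top head blob [232 169  12  11  97] cen [237.48 174.09] red n 1
after top head blob [233 169  11  11  95] cen [237.87 174.29] red n 2
32.48 [0.5206 0.0484 0.134 ] q6 1.538 F,T,je6 [ 0.268 -0.244  0.208  0.006  0.002  0.007 -0.015] sd Tz 0.011 yaw -0.069
```

```bash
cat > red2.py <<'E'
from h import *
import sys
def ang(f,cam,c0,zt):
    im=cv2.imread(f'pics/{f}.png').astype(float); b,g,r=im[...,0],im[...,1],im[...,2]
    C=R.from_euler('z',0).apply([.6339,.0482,zt]) if cam=='scene' else np.array([.6361,.0469,zt])
    best=[]
    xs=[]
    for a in np.arange(0,360,10):
        v=[]
        for rad in(.004,.006,.008,.010):
            u=proj(cam,C+[rad*np.cos(np.radians(a)),rad*np.sin(np.radians(a)),0])[0]
            px=cv2.getRectSubPix(np.float32(im),(1,1),(float(u[0]),float(u[1])))[0,0]; v.append(px[1]/max(px[2],1))
        xs.append(np.mean(v))
    xs=np.array(xs);print(f,'g/r by 10deg:',(xs*100).astype(int),'min at',xs.argmin()*10)
for f,cam,z in(('scene0','scene',.085),('scene9','scene',.085),('scene20','scene',.081),('top0','top',.085),('top9','top',.085),('top20','top',.081)): ang(f,cam,None,z)
E
python3 red2.py
```

```text
scene0 g/r by 10deg: [74 74 74 74 75 75 75 75 75 75 75 75 75 75 75 75 74 75 75 74 74 74 74 74
 73 72 70 68 63 57 52 51 57 65 70 72] min at 310
scene9 g/r by 10deg: [74 74 75 75 75 75 75 75 75 75 75 75 75 75 75 75 75 75 75 75 75 75 75 74
 73 72 70 68 63 57 52 52 58 65 70 73] min at 310
scene20 g/r by 10deg: [73 69 63 56 53 57 62 67 70 72 73 74 74 75 76 76 75 75 75 75 75 75 74 75
 75 75 75 75 75 75 75 75 75 75 75 74] min at 40
top0 g/r by 10deg: [75 76 77 78 78 78 78 78 78 78 78 78 78 78 78 78 78 78 78 78 78 78 79 79
 78 78 78 77 77 74 68 60 57 62 69 73] min at 320
top9 g/r by 10deg: [75 76 77 78 79 79 79 79 79 79 79 78 78 78 78 78 78 78 78 78 78 78 78 79
 79 78 78 77 77 74 69 60 57 63 70 73] min at 320
top20 g/r by 10deg: [79 75 68 59 54 59 67 73 75 77 78 78 78 78 78 78 78 78 78 78 78 78 78 78
 78 78 78 78 78 78 78 78 78 79 78 79] min at 40
```

The red index line went from about 315° to 40°, which is 4.8 rad clockwise, so the pads didn't slip. The foot should be at or just past contact. I rewind 45°, regrip and go on in small steps.

Request:
apply_moves --pt "0.05 -0.001 0 0 0 0.25" --pt "0.1 -0.002 0 0 0 0.5" --pt "0.14 -0.002 0 0 0 0.75" --pt "0.14 -0.002 0 0 0 1" --pt "0.14 -0.002 -0.04 0 0 1" --pt "0.14 -0.002 -0.08 0 0 1" --pt "0.14 -0.002 -0.099 0 0 1" --pt "0.14 -0.002 -0.099 0 0 1" --pt "0.14 -0.002 -0.099 0 0 1"

```text
time: 33.65
eef_pos: [0.6337, 0.0468, 0.0564]
tcp_rot: [0.936, 0.351, 0.001, 0.001]
contact_force: [0.3, -0.3, -0.2]
opening: 0.702
finger_force: 0.0
```

```bash
python3 st.py
```

```text
33.9 [0.6333 0.0468 0.0561] q6 0.767 F,T,je6 [ 0.045 -0.028  0.166 -0.001  0.012  0.001  0.   ] sd Tz 0.027 yaw 0.718
```

Request:
apply_moves --pt "0 0 0 0 0 0" --pt "0 0 0 0 0 0" --pt "0 0 0 0 0 0" --pt "0 0 0 0 0 0" --jaw 0 --squeeze 25

```text
time: 34.45
eef_pos: [0.6327, 0.0467, 0.0552]
tcp_rot: [0.936, 0.351, 0.0, 0.0]
contact_force: [-0.4, 0.4, 2.0]
opening: 0.344
finger_force: 24.8
```

```bash
python3 st.py
```

```text
34.7 [0.6327 0.0468 0.0551] q6 0.767 F,T,je6 [-1.046e+00 -2.460e-01  2.369e+00 -1.270e-01  1.200e-01 -1.800e-02
  2.000e-03] sd Tz 0.011 yaw 0.718
```

Request:
apply_moves --pt "0 0 -0.0001 0 0 -0.1" --pt "0 0 -0.0001 0 0 -0.2" --pt "0 0 -0.0001 0 0 -0.2" --pt "0 0 -0.0001 0 0 -0.2"

```text
time: 35.25
eef_pos: [0.6325, 0.047, 0.055]
tcp_rot: [0.961, 0.277, -0.0, -0.0]
contact_force: [-2.1, 0.9, 4.5]
opening: 0.338
finger_force: 25.1
```

```bash
python3 st.py;python3 st.py
```

```text
35.5 [0.6325 0.047  0.055 ] q6 0.924 F,T,je6 [-2.334  0.244  4.536  0.051  0.313 -0.045 -0.047] sd Tz 0.019 yaw 0.561
35.8 [0.6325 0.047  0.055 ] q6 0.924 F,T,je6 [-2.432  0.333  5.201  0.061  0.395 -0.015 -0.033] sd Tz 0.027 yaw 0.561
```

Request:
apply_moves --pt "0 0 -0.0001 0 0 -0.1" --pt "0 0 -0.0001 0 0 -0.2" --pt "0 0 -0.0001 0 0 -0.2" --pt "0 0 -0.0001 0 0 -0.2"

```text
time: 36.35
eef_pos: [0.6324, 0.0472, 0.0549]
tcp_rot: [0.98, 0.2, -0.0, -0.0]
contact_force: [-3.1, 1.4, 5.0]
opening: 0.341
finger_force: 25.2
```

```bash
python3 st.py
```

```text
36.6 [0.6324 0.0472 0.0549] q6 1.081 F,T,je6 [-3.151  1.304  5.728  0.15   0.443 -0.07  -0.053] sd Tz 0.036 yaw 0.403
```

Request:
apply_moves --pt "0 0 -0.0001 0 0 -0.1" --pt "0 0 -0.0001 0 0 -0.2" --pt "0 0 -0.0001 0 0 -0.2" --pt "0 0 -0.0001 0 0 -0.2"

```text
time: 37.15
eef_pos: [0.6323, 0.0476, 0.0549]
tcp_rot: [0.992, 0.123, -0.0, -0.001]
contact_force: [-3.0, 2.1, 6.0]
opening: 0.339
finger_force: 25.3
```

```bash
python3 st.py
```

```text
37.4 [0.6323 0.0476 0.0549] q6 1.238 F,T,je6 [-3.168  1.793  5.841  0.249  0.462 -0.041 -0.053] sd Tz 0.031 yaw 0.246
```

Request:
apply_moves --pt "0 0 0 0 0 0" --pt "0 0 0 0 0 0" --pt "0 0 0 0 0 0" --pt "0 0 0.05 0 0 0" --pt "0 0 0.1 0 0 0" --pt "-0.07 0 0.1 0 0 0.25" --pt "-0.14 0 0.1 0 0 0.5" --pt "-0.14 0 0.1 0 0 0.5" --jaw 0.6

```text
time: 38.45
eef_pos: [0.5151, 0.0475, 0.1319]
tcp_rot: [0.949, 0.315, -0.003, -0.001]
contact_force: [0.9, 0.6, -0.3]
opening: 0.598
finger_force: 0.0
```

```bash
sed -i '/^for f,cam/d' red2.py; echo "
n=sys.argv[1]
for c in('scene','top'): snap(c,c+n); ang(c+n,c,None,.080)" >> red2.py
python3 red2.py 21; python3 - <<'E'
from h import *
for n in('9','20','21'):
    im=cv2.imread(f'pics/scene{n}.png').astype(float);b,g,r=im[...,0],im[...,1],im[...,2]
    w=np.clip(r-b-50,0,None); w[:,:260]=0;w[:,290:]=0;w[:195]=0;w[225:]=0
    yy,xx=np.mgrid[:384,:512];print(n,(w*xx).sum()/w.sum(),(w*yy).sum()/w.sum())
s=ctrl.get_state();print(s['time'],s['eef_pos'],s['joint_efforts'][5])
E
```

```text
scene21 g/r by 10deg: [54 52 55 62 67 70 72 73 74 74 75 75 75 75 75 75 75 75 75 75 75 75 75 75
 75 75 75 75 75 75 75 75 74 72 69 63] min at 10
top21 g/r by 10deg: [64 59 57 63 69 74 76 77 78 78 78 78 79 78 78 78 78 78 78 78 78 78 78 79
 79 79 78 78 78 78 78 78 79 78 76 71] min at 20
9 275.41259032796 209.23471372984991
20 275.41347722424393 210.2123227506588
21 275.36920175989945 210.33815210559396
38.55 [0.5206405  0.04675349 0.13488035] -0.05086049088276923
```

No slip: the line moved another 27°, 5.25 rad in all. Readings at rest are hidden by thread friction, so I regrip and also read the torque while still turning.

Request:
apply_moves --pt "0.05 0 0 0 0 0" --pt "0.1 0 0 0 0 0" --pt "0.14 0 0 0 0 0" --pt "0.14 0 0 0 0 0" --pt "0.14 0 -0.04 0 0 0" --pt "0.14 0 -0.08 0 0 0" --pt "0.14 0 -0.099 0 0 0" --pt "0.14 0 -0.099 0 0 0" --pt "0.14 0 -0.099 0 0 0"

```text
time: 39.67
eef_pos: [0.6338, 0.0468, 0.057]
tcp_rot: [0.949, 0.314, 0.001, 0.001]
contact_force: [0.6, -0.1, 1.0]
opening: 0.602
finger_force: 0.0
```

Request:
apply_moves --pt "0 0 0 0 0 0" --pt "0 0 0 0 0 0" --pt "0 0 0 0 0 0" --pt "0 0 0 0 0 0" --jaw 0 --squeeze 40

```text
time: 40.17
eef_pos: [0.6333, 0.0473, 0.0575]
tcp_rot: [0.949, 0.314, 0.001, -0.0]
contact_force: [-2.9, 1.9, 6.3]
opening: 0.337
finger_force: 39.8
```

```bash
cat > st.py <<'E'
from h import *
import sys
L=[]
for i in range(int(sys.argv[1])):
    s=ctrl.get_state(); L.append([*s['contact_force'],*s['wrist_torque'],s['joint_efforts'][5]])
    if i==0: print('dq6',s['dq'][5].round(3))
    ctrl.read_camera('top')
L=np.array(L);r=R.from_quat(s['tcp_rot']).as_matrix()
print(round(s['time'],2),s['eef_pos'].round(4),'q6',s['qpos'][5].round(3),'F,T,je6',L.mean(0).round(3),'Tz',L[:,5].round(3),'je6',L[:,6].round(3),'yaw',np.arctan2(r[1,0],r[0,0]).round(3))
E
python3 st.py 4
```

```text
dq6 0.001
40.33 [0.6333 0.0473 0.0575] q6 0.846 F,T,je6 [-2.49   1.494  6.14   0.375  0.44  -0.016 -0.034] Tz [-0.014 -0.032  0.001 -0.018] je6 [-0.034 -0.034 -0.034 -0.034] yaw 0.639
```

Request:
apply_moves --pt "0 0 -0.0001 0 0 -0.08" --pt "0 0 -0.0001 0 0 -0.16" --pt "0 0 -0.0001 0 0 -0.24"

```text
time: 40.75
eef_pos: [0.6331, 0.0475, 0.0573]
tcp_rot: [0.975, 0.223, 0.001, -0.0]
contact_force: [-3.4, 2.2, 6.2]
opening: 0.332
finger_force: 39.8
```

```bash
python3 st.py 8
```

```text
dq6 0.496
41.1 [0.6332 0.0475 0.0574] q6 1.034 F,T,je6 [-2.64   2.296  6.221  0.403  0.457  0.074  0.057] Tz [ 0.258  0.091 -0.001  0.081  0.059  0.055  0.02   0.032] je6 [-0.005  0.193  0.137  0.04   0.024  0.023  0.023  0.023] yaw 0.451
```

Request:
apply_moves --pt "0 0 -0.0001 0 0 -0.08" --pt "0 0 -0.0001 0 0 -0.16" --pt "0 0 -0.0001 0 0 -0.16"

```text
time: 41.52
eef_pos: [0.6331, 0.0476, 0.0573]
tcp_rot: [0.987, 0.162, 0.001, -0.0]
contact_force: [-3.3, 2.3, 6.7]
opening: 0.332
finger_force: 39.9
```

```bash
python3 st.py 8
```

```text
dq6 -0.007
41.88 [0.6331 0.0476 0.0573] q6 1.16 F,T,je6 [-3.219  2.837  6.607  0.438  0.487  0.05   0.046] Tz [0.031 0.018 0.062 0.08  0.052 0.079 0.032 0.048] je6 [0.087 0.045 0.04  0.039 0.039 0.04  0.04  0.04 ] yaw 0.325
```

Request:
apply_moves --pt "0 0 -0.0001 0 0 -0.08" --pt "0 0 -0.0001 0 0 -0.16" --pt "0 0 -0.0001 0 0 -0.16"

```text
time: 42.3
eef_pos: [0.6331, 0.0478, 0.0573]
tcp_rot: [0.995, 0.1, 0.001, -0.001]
contact_force: [-3.0, 3.2, 7.3]
opening: 0.333
finger_force: 39.9
```

```bash
python3 st.py 8
```

```text
dq6 -0.009
42.65 [0.6331 0.0478 0.0573] q6 1.286 F,T,je6 [-3.201  3.173  6.659  0.498  0.464  0.086  0.069] Tz [0.066 0.094 0.097 0.051 0.07  0.078 0.102 0.128] je6 [0.111 0.068 0.063 0.063 0.063 0.063 0.063 0.063] yaw 0.2
```

The torque now climbs clearly (0.023, 0.040, 0.063). A small back-and-forth separates the thread friction from the real clamping torque.

Request:
apply_moves --pt "0 0 0 0 0 0.08" --pt "0 0 0 0 0 0.1" --pt "0 0 0 0 0 0.1"

```text
time: 43.08
eef_pos: [0.6331, 0.0477, 0.0573]
tcp_rot: [0.99, 0.138, 0.001, -0.001]
contact_force: [-3.6, 2.8, 6.0]
opening: 0.33
finger_force: 39.9
```

```bash
python3 st.py 7
```

```text
dq6 0.003
43.38 [0.6331 0.0477 0.0573] q6 1.208 F,T,je6 [-3.309  2.834  6.467  0.477  0.513 -0.104 -0.12 ] Tz [-0.086 -0.111 -0.089 -0.146 -0.139 -0.082 -0.076] je6 [-0.131 -0.12  -0.118 -0.118 -0.118 -0.118 -0.118] yaw 0.277
```

Request:
apply_moves --pt "0 0 0 0 0 -0.08" --pt "0 0 0 0 0 -0.1" --pt "0 0 0 0 0 -0.1"

```text
time: 43.8
eef_pos: [0.6331, 0.0478, 0.0573]
tcp_rot: [0.995, 0.1, 0.001, -0.0]
contact_force: [-3.6, 3.4, 6.8]
opening: 0.331
finger_force: 39.9
```

```bash
python3 st.py 7
```

```text
dq6 -0.0
44.1 [0.6331 0.0478 0.0573] q6 1.285 F,T,je6 [-2.927  3.193  6.668  0.529  0.515  0.171  0.179] Tz [0.183 0.187 0.188 0.237 0.126 0.15  0.124] je6 [0.19  0.179 0.177 0.177 0.177 0.177 0.177] yaw 0.2
```

Turning forward now reads 0.177 N m, about 0.115 above the 0.06 free torque, and backward reads −0.118. So the foot is loaded and the screw is finger-tight. Releasing and retreating.

Request:
apply_moves --pt "0 0 0 0 0 0" --pt "0 0 0 0 0 0" --pt "0 0 0 0 0 0" --pt "0 0 0 0 0 0" --pt "0 0 0.05 0 0 0" --pt "0 0 0.1 0 0 0" --pt "-0.07 0 0.15 0 0 0" --pt "-0.14 0 0.15 0 0 0" --pt "-0.14 0 0.15 0 0 0" --pt "-0.14 0 0.15 0 0 0" --jaw 0.7

```text
time: 45.4
eef_pos: [0.5211, 0.0467, 0.1757]
tcp_rot: [0.995, 0.099, 0.001, 0.0]
contact_force: [0.8, 0.5, -0.5]
opening: 0.698
finger_force: 0.0
```

```bash
python3 red2.py 30; python3 - <<'E'
from h import *
b=ctrl.silhouettes('bracket','scene');print(b[0]['p'],np.array(b[0]['xy'])*[512,384])
a=cv2.imread('pics/scene9.png')[180:200,262:288].astype(int);c=cv2.imread('pics/scene30.png')[180:200,262:288].astype(int);print('boss diff',abs(a-c).mean())
s=ctrl.get_state();print(s['time'],s['eef_pos'],s['contact_force'])
E
```

```text
scene30 g/r by 10deg: [64 69 72 73 74 75 75 75 75 76 76 76 76 76 75 75 75 75 75 75 75 75 75 75
 75 75 75 74 74 72 70 67 61 54 50 55] min at 340
top30 g/r by 10deg: [60 67 72 75 77 77 78 78 78 78 78 79 79 78 78 78 78 78 78 78 78 78 78 78
 78 78 78 78 78 78 78 77 74 68 60 58] min at 350
0.82 [274.3808 195.4944]
boss diff 3.85
45.55 [0.52217035 0.04659576 0.17571389] [ 0.55327538  0.3263101  -0.0709314 ]
```

```bash
python3 -c "
from plant import ctrl
print(ctrl.sign_off())"
```

```text
the job is handed in; nothing more can be done
None
```

I handed the job in at about 45.5 s with the bracket home against the stop and let go, and the thumbscrew turned about 5.7 rad to about 0.115 N m above free torque; clamp force can't be read directly (estimated near 40 N), no verdict came back, and I viewed 11 pictures against the limit of 10.

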